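Air the shaving soap: seat the double lid, unlock it, lift off the cover alone

ROBOT

A 7-joint arm with a two-finger parallel gripper is mounted at the origin on the work surface. World frame = base frame: x ahead of the robot, y to its left, z up, the work surface at z = 0. Lengths are in m, angles in rad, forces in N, time in s.
With the tool pointing down it reaches from about 0.35 to 0.9 m from the base axis. Payload 7.2 kg.
Tool frame: the origin (TCP) lies midway between the tips of the shut fingers; the grasp point (between the pads) lies grasp_offset behind it (grasp_offset is the distance from the TCP to the grasp point, in m); z points along the fingers, y is the line along which they close (so a half turn about z gives the same grasp; the last joint's range is limited). The gripper opens to 88 mm and grips with 3 to 60 N. Pads are 20 mm wide; open, the fingers measure 115 mm over their backs; the gripper's body (75 mm by 178 mm) begins 61 mm behind the grasp point.
Start: joints at [-1.347, 0.411, -0.013, 1.596, 0.006, 1.134, -0.082], TCP at [0.18, 0.599, 0.223] pointing down, gripper open.
Joint ranges: [-2.95, 2.95], [-0.29, 1.99], [-1.47, 1.44], [0.14, 2.54], [-1.03, 4.17], [0.13, 1.85], [-2.86, 2.86]. Speed limits (rad/s): [2.39, 2.39, 3.01, 3.01, 3.14, 3.14, 3.14].

INTERFACE

Orientations are given as a 3x3 rotation matrix whose columns are the frame's x, y, z axes.
In Python, from rig import * gives the robot as it stands.
- The arm moves only by the tool servo_tool, never from a script. Its arguments are lists of equal length, an entry for each row: "linear": the shift along the tool's x, y, z in cm, a list of three; "roll": the turn about the tool's z in rad. In form: {"linear": [[tx, ty, tz], ...], "roll": [roll, ...]}. A call has 1 to 5 rows; each row shifts and turns the commanded pose from where the row before left it, along the tool's axes as they then stand; what a row does not reach is not made up. A row lasts 1/8 s, in which the tool goes at most 62.5 mm and 10.7 degrees, less where a joint would pass 70% of its speed; a pose out of reach is approached as far as the arm can. A call with a gripper value outside its range is refused whole. "jaw" is the closure in counts, from 0 (fully open) to 255 (shut), set as the call begins (left out, the last holds). The fingers move at their own pace and stop on an object; "squeeze" is the grip in N (left out, the last holds). Time passes only in rows, so rows that do not move let the fingers close. It gives the time, the measured TCP pose, the force, the opening and the grip force at its end, in the units of the state.
- read_state(): the state, without advancing time (a new reading comes with each control period).
- get_image(name): name is "side" or "top"; returns the picture (480x640x3 uint8, red, green, blue); there is no depth.
- camera_model(name): a dict with "fx", "fy", "cx", "cy" (pixels), "D" ([k1, k2, p1, p2, k3] as OpenCV has them; the pictures are not rectified), "R" (3x3) and "t" (3): a world point X has camera coordinates R X + t. Camera axes: x right, y down, z forward; pixel columns grow to the right and rows downward; lengths in m; the calibration is good to about 2 mm. A picture is of the moment at which its call begins. camera_model takes no time and is no camera call.
- finish_job(): hands the job in; it is judged then, once.
The state is a dict: "time": time; "joints": joint angles; "qd": joint speeds; "tau": joint torques, N m; "ee_pos": TCP position; "orientation": TCP orientation; "force": force on the tool from outside, world axes, zero at the start; "wrist_torque": the same for the moment, N m; "width": finger opening in m; "gripper_force": force on a finger pad.
Only numpy, scipy, OpenCV 4.12 (cv2) and the standard library are available. Lean on these libraries where they do the work, as an engineer would, in place of code of your own. Each camera call takes 0.05 s, during which the arm holds its last target. There are 200 camera calls.

TASK

The soap in the clear pot on the turntable has to dry under its vented white inner lid, which is still locked into the grey cover lying on the marble slab. Carry cover and inner lid together by the brass handle and lower them gently onto the pot so that the inner lid seats in its mouth; slide the black lock on the cover fully open (outward, away from the handle), then lift the cover straight up by itself, leaving the inner lid seated and untouched. Finish while holding the cover still and level about 8 cm above where it sat, right over the pot, and leave the pot, the dish and the brush where they are.

Things in the scene. Friction and masses are not known exactly. Their poses are not given: they have to be found in the camera images.
- cover: Grey round cover (outer), 116 mm across, 22.5 mm high without handle, 0.16 kg. Origin: centre of its lower edge; z up; +x points from handle to lock grip. Flat top at z = 22.5 mm; centred on it a brass bar handle 28 mm (x) by 14 mm (y), z = 22.5 to 50 mm, pinched across y. The cover rests on the inner lid's flange, its origin 9.5 mm above the inner lid's (11.5 mm when that hangs from the lock).
- cover_handle (a point): Centre of the top of the cover's brass handle, 50 mm above the cover's origin; axes as the cover's.
- lock (a joint): Slide lock of the cover: 0 = locked (black grip nearest the handle, red field bared), 0.018 m = fully open (grip moved to +x, at the rim; green field bared). About 1.2 N slides it; it stays where left. Locked, a steel tongue reaches under the inner lid's bridge and carries it (2 mm play); it lets go from 0.015 m on.
- lock_grip (a point): Centre of the top of the black lock grip, a block 12 mm (x) by 14 mm (y) by 16 mm high on the cover's top, this point 39.5 mm above the cover's origin; 31 mm from the handle's centre when locked, 49 mm when open. Axes as the cover's.
- inner_lid: White vented inner lid, 0.08 kg, nested in the cover. Origin: centre of its underside; z up. Plug 89 mm across and 8 mm high (chamfered foot), then a flange 104 mm across and 6 mm thick, and a steel bridge reaching z = 26 mm. At the start its plug stands on the slab. Seated in the pot, its flange lies on the rim and its origin is 62 mm above the pot's.
- pot: Clear acrylic pot, 104 mm across, 70 mm high, mouth 94 mm across, with a pale soap puck in it, 0.5 kg; loose, standing on the turntable near its centre. Origin: centre of its underside; z up.
- turntable: Dark wooden turntable, 280 mm across, top 22 mm above the shelf; it turns when pushed hard. Origin: its centre on the shelf.
- tray: Marble slab, 150 x 150 x 10 mm, on which the lids lie. Origin: centre of its underside.
- dish: White porcelain dish, 72 mm across, 20 mm high, on the turntable. Leave it. Origin: centre of its underside.
- brush: Orange silicone brush, about 135 mm long, 22 mm high, lying on the turntable. Leave it. Origin: near its middle, on its underside.
There are look-alikes about, which are no part of the job. Leave any brown or turquoise look-alike of the cover alone.

How it is judged:
By the outcome, as a careful person would: the job done as asked, in the order asked, and still so for the second after the job is handed in, while the arm keeps its last pose, push and grip.
It also fails if it takes over 51 s, if anything falls off the work surface, if the arm or the gripper's body presses on something with over 40 N, if the wrist force passes 120 N, or if a joint passes its speed limit or range.

## Working session

There is one attempt and no reset: what is moved stays moved. The work goes in short steps, Python scripts to look and compute and a tool call to move; the robot and the scene stay as the last step left them, time stands still between calls to the robot, and variables do not carry over. Pictures are saved under pics/ and viewed, at most 10 in all, crops included, and the job is handed in when it is done.

Besides the shell and the picture viewer there is one more tool, called as name(argument=value, ...), one argument or row to a line, values as JSON. servo_tool: Moves the arm, as the interface text tells. Its arguments: {"type":"object","properties":{"linear":{"type":"array"},"roll":{"type":"array"},"jaw":{"type":"number"},"squeeze":{"type":"number"}},"required":["linear","roll"]}

```bash
ls; mkdir -p pics
python3 - <<'E'
from rig import *
import cv2,numpy as np
s=read_state();print({k:np.round(v,4).tolist() for k,v in s.items()}, s.keys())
for n in("side","top"):
    cv2.imwrite(f"pics/{n}0.png",get_image(n)[:,:,::-1]);m=camera_model(n)
    print(n,{k:np.round(v,3).tolist() for k,v in m.items()},"C",-np.array(m["R"]).T@m["t"])
E
```

```text
pics
{'time': 0.0, 'joints': [-1.3472, 0.4119, -0.0127, 1.597, 0.0056, 1.1343, -0.0822], 'qd': [0.0007, -0.001, -0.0017, -0.0001, -0.0012, 0.0, 0.0006], 'tau': [-0.0009, -58.7945, 0.6412, -29.1089, -0.0538, 0.0181, 0.0002], 'ee_pos': [0.1797, 0.5981, 0.2218], 'orientation': [[-0.9577, 0.2877, -0.0003], [0.2877, 0.9577, -0.0015], [-0.0001, -0.0016, -1.0]], 'force': [-0.5163, -0.0534, -0.5408], 'wrist_torque': [-0.0017, -0.0314, -0.0469], 'gripper_force': 0.0, 'width': 0.0877} dict_keys(['time', 'joints', 'qd', 'tau', 'ee_pos', 'orientation', 'force', 'wrist_torque', 'gripper_force', 'width'])
side {'fx': 433.76, 'fy': 433.76, 'cx': 313.966, 'cy': 233.181, 'D': [0.017, 0.0, 0.0, 0.0, 0.0], 'R': [[-0.97, -0.243, 0.015], [-0.191, 0.721, -0.666], [0.151, -0.648, -0.746]], 't': [0.515, 0.169, 0.875]} C [0.4000823  0.57062459 0.757487  ]
top {'fx': 481.42, 'fy': 481.42, 'cx': 327.202, 'cy': 242.041, 'D': [-0.134, 0.0, 0.0, 0.0, 0.0], 'R': [[0.024, -1.0, 0.011], [-0.995, -0.025, -0.098], [0.098, -0.008, -0.995]], 't': [-0.042, 0.55, 0.947]} C [ 0.45546164 -0.02024728  0.9964509 ]
```

View pics/top0.png

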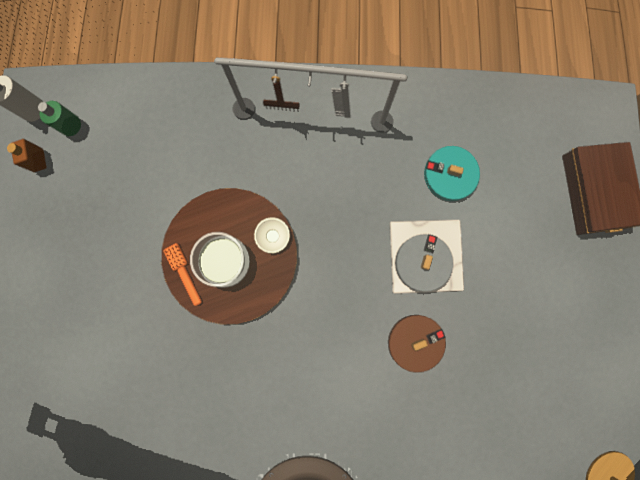

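View pics/side0.png

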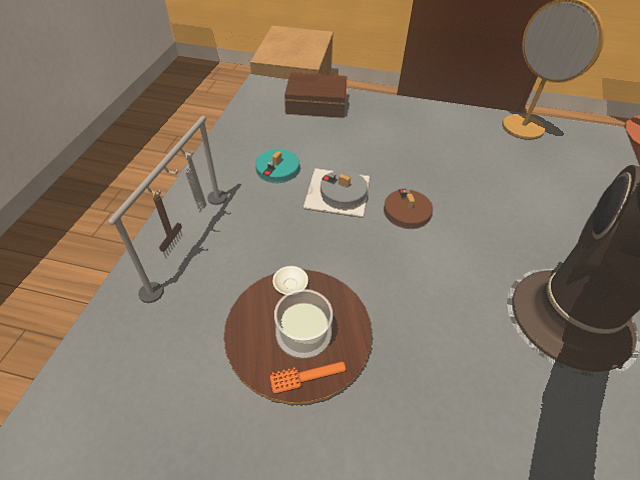

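The top view shows the grey cover at about (425,262), with brass handle at (428,262) and grip/red field at (432,242). The pot is at (220,260). The side view shows the cover at (344,188) and the pot at (303,322).

Run:
```python
import cv2,numpy as np
t=cv2.imread("pics/top0.png");s=cv2.imread("pics/side0.png")
def c(i,x,y,w,h): return cv2.resize(i[y:y+h,x:x+w],(400,300),interpolation=cv2.INTER_NEAREST)
o=np.vstack([np.hstack([c(t,375,215,100,75+5)[:300],c(t,170,215,100,80)]),np.hstack([c(s,295,150,100,80),c(s,250,280,100,80)])])
cv2.imwrite("pics/crop0.png",o)
for p in [(428,262),(430,249),(432,240),(410,265),(395,230),(220,235),(220,260),(190,290)]: print(p,t[p[1],p[0]],cv2.cvtColor(t,cv2.COLOR_BGR2HSV)[p[1],p[0]])
```

```text
(428, 262) [ 94 161 214] [ 17 143 214]
(430, 249) [53 58 59] [25 26 59]
(432, 240) [ 71  79 232] [  1 177 232]
(410, 265) [141 149 148] [ 34  14 149]
(395, 230) [206 226 236] [ 20  32 236]
(220, 235) [ 98 111 121] [ 17  48 121]
(220, 260) [210 238 237] [ 31  30 238]
(190, 290) [ 74 140 243] [ 12 177 243]
```

View pics/crop0.png

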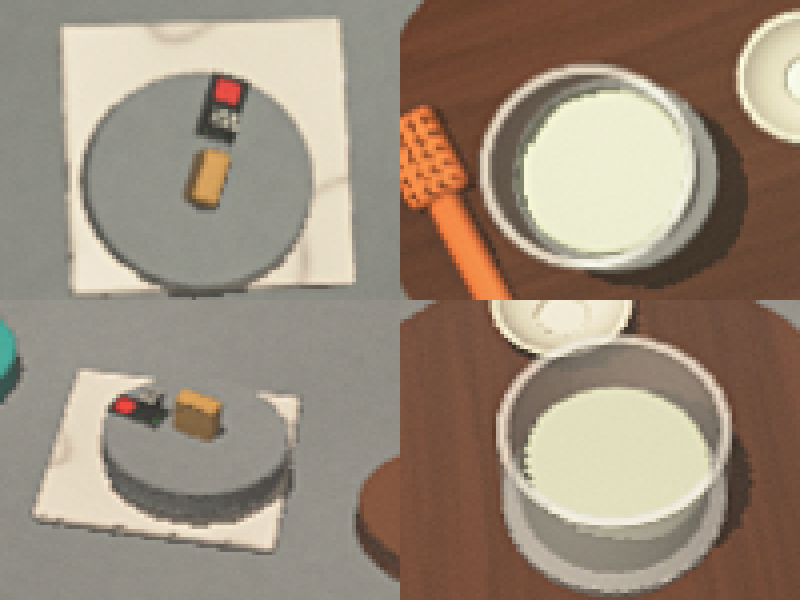

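The crops show the handle's bright top face and the dark sides, the grip between the handle and the red field, and the pot rim (top view about x 190–244, y 232–286.5; side view about x 274–333, y 289–340).

```bash
cat > h.py <<'E'
import cv2,numpy as np
from rig import *
def ray(n,uv,z):
    m=camera_model(n);K=np.array([[m["fx"],0,m["cx"]],[0,m["fy"],m["cy"]],[0,0,1]])
    p=cv2.undistortPoints(np.array(uv,float).reshape(-1,1,2),K,np.array(m["D"],float)).reshape(-1,2)
    R=np.array(m["R"]);C=-R.T@np.array(m["t"]);d=np.c_[p,np.ones(len(p))]@R
    return C+d*((z-C[2])/d[:,2])[:,None]
def circ(P):
    A=np.c_[2*P[:,:2],np.ones(len(P))];b=(P[:,:2]**2).sum(1);x=np.linalg.lstsq(A,b,rcond=None)[0]
    r=np.sqrt(x[2]+x[0]**2+x[1]**2);return x[:2],r,np.abs(np.linalg.norm(P[:,:2]-x[:2],axis=1)-r).max()
def blob(hsv,box,lo,hi):
    x,y,w,h=box;m=cv2.inRange(hsv[y:y+h,x:x+w],lo,hi);k,l,st,c=cv2.connectedComponentsWithStats(m)
    i=1+np.argmax(st[1:,4]);return c[i]+[x,y],st[i,4],np.argwhere(l==i)[:,::-1]+[x,y]
E
python3 - <<'E'
from h import *
for n,box in(("top",(395,225,65,70)),("side",(305,165,65,50))):
    hs=cv2.cvtColor(cv2.imread(f"pics/{n}0.png"),cv2.COLOR_BGR2HSV)
    c,a,P=blob(hs,box,(12,90,185 if n=="top" else 175),(25,255,255))
    W=ray(n,P,.0695)[:,:2];u,s,v=np.linalg.svd(W-W.mean(0),full_matrices=False)
    print(n,"handle top",c,a,W.mean(0),"axis",v[0],"size",np.sqrt(12)*s/np.sqrt(len(W)))
    c,a,P=blob(hs,box,(0,150,120),(8,255,255));print(" red",c,a,ray(n,[c],.044))
# disc of cover top, picked edges (crop coords -> px)
q=np.array([[312,180],[300,225],[85,180],[100,120],[150,80],[280,110],[200,289]])/[4,3.75]+[375,215]
print("cover disc z42",circ(ray("top",q,.042)))
q=np.array([[104,432],[120,465],[160,488],[200,494],[250,480],[288,440]])-[0,300]
print("side disc",circ(ray("side",q/[4,3.75]+[295,150],.042)))
q=np.array([[480,160],[585,64],[697,165],[590,268],[508,95],[508,240],[672,235],[660,88]])-[400,0]
print("rim top",circ(ray("top",q/[4,3.75]+[170,215],.092)))
q=np.array([[497,428],[732,428],[612,335],[612,524],[530,366],[698,364],[525,494],[700,492]])-[400,300]
print("rim side",circ(ray("side",q/[4,3.75]+[250,280],.092)))
E
```

```text
top handle top [427.41891892 261.2972973 ] 74 [ 0.51436937 -0.22373578] axis [-0.96024273  0.27916644] size [0.0248502  0.01131134]
 red [431.51428571 238.77142857] 35 [[ 0.56143735 -0.23747315  0.044     ]]
side handle top [344.13157895 176.44736842] 38 [ 0.51358717 -0.2236775 ] axis [-0.96086642  0.27701212] size [0.02664867 0.01229125]
 red [325.93333333 177.6       ] 15 [[ 0.56074157 -0.23702549  0.044     ]]
cover disc z42 (array([ 0.51275004, -0.22358026]), np.float64(0.057672231104127294), np.float64(0.000990887625344175))
side disc (array([ 0.51248567, -0.22208573]), np.float64(0.056078483883014785), np.float64(0.0023592164921740835))
rim top (array([0.50685058, 0.17980302]), np.float64(0.05234103230926259), np.float64(0.0011146640148064213))
rim side (array([0.50631374, 0.18108843]), np.float64(0.051237683204224053), np.float64(0.0007472349123628236))
```

The two views agree to about 1 mm: cover centre (0.5137, −0.2234), +x axis at −16°, pot centre (0.5066, 0.1803). The tool already lies along the cover's axes, so I'll travel there now.

servo_tool(
  linear=[
    [-1.8, -2.2, 0],
    [-2.9, -3.6, 0],
    [-2.9, -3.6, 0],
    [-2.9, -3.6, 0],
    [-2.9, -3.6, 0],
  ],
  roll=[-0.01, 0, 0, 0, 0],
  jaw=128,
  squeeze=25,
)

```text
time: 0.72
ee_pos: [0.2625, 0.4001, 0.2224]
orientation: [[-0.961, 0.278, -0.0], [0.278, 0.961, -0.0], [0.0, -0.0, -1.0]]
force: [0.8, 0.3, -0.0]
width: 0.0446
gripper_force: 0.0
```

servo_tool(
  linear=[
    [-2.9, -3.6, 0],
    [-2.9, -3.6, 0],
    [-2.9, -3.6, 0],
    [-2.9, -3.6, 0],
    [-2.9, -3.6, 0],
  ],
  roll=[0, 0, 0, 0, 0],
)

```text
time: 1.35
ee_pos: [0.3516, 0.187, 0.2226]
orientation: [[-0.961, 0.278, -0.0], [0.278, 0.961, 0.0], [0.0, 0.0, -1.0]]
force: [0.8, -0.6, -0.3]
width: 0.0436
gripper_force: 0.0
```

servo_tool(
  linear=[
    [-2.9, -3.6, 0],
    [-2.9, -3.6, 0],
    [-2.9, -3.6, 0],
    [-2.9, -3.6, 0],
    [-2.9, -3.6, 0],
  ],
  roll=[0, 0, 0, 0, 0],
)

```text
time: 1.98
ee_pos: [0.4408, -0.0261, 0.2227]
orientation: [[-0.961, 0.278, 0.0], [0.278, 0.961, 0.0], [-0.0, 0.0, -1.0]]
force: [0.4, -0.0, 0.2]
width: 0.0437
gripper_force: 0.0
```

```bash
cat >> h.py <<'E'
def go(x,y,z,s=None):
    s=s or read_state();R=np.array(s["orientation"]);print("t",s["time"],"pos",np.round(s["ee_pos"],4),"w",s["width"],"f",np.round(s["force"],2))
    print("cm tool:",np.round(100*R.T@(np.array([x,y,z])-s["ee_pos"]),2),"tooly ang",np.degrees(np.arctan2(R[1,1],R[0,1])),"tz",np.round(R[:,2],4))
E
python3 -c "
from h import *
import rig;print([k for k in dir(rig) if 'off' in k], getattr(rig,'grasp_offset',None));go(.5137,-.2234,.12)"
```

```text
['grasp_offset'] 0.0187
t 1.975 pos [ 0.4408 -0.0261  0.2227] w 0.0436736599434176 f [ 0.41 -0.01  0.19]
cm tool: [-12.49 -16.93  10.26] tooly ang 73.86790209557141 tz [ 2.e-04  3.e-04 -1.e+00]
```

servo_tool(
  linear=[
    [-3.3, -4.2, 1],
    [-3.2, -4.2, 1],
    [-3, -4.2, 1],
    [-2, -3, 1],
    [-1, -1.3, 1],
  ],
  roll=[0, 0, 0, 0, 0],
)

```text
time: 2.6
ee_pos: [0.5134, -0.2242, 0.1719]
orientation: [[-0.96, 0.281, -0.001], [0.281, 0.96, -0.001], [0.001, -0.001, -1.0]]
force: [0.9, 0.4, -0.1]
width: 0.0437
gripper_force: 0.0
```

servo_tool(
  linear=[
    [0, 0, 2],
    [0, 0, 2],
    [0, 0, 1],
    [0, 0, 0],
    [0, 0, 0],
  ],
  roll=[0, 0, 0, 0, 0],
)

```text
time: 3.22
ee_pos: [0.514, -0.2219, 0.1233]
orientation: [[-0.961, 0.278, 0.001], [0.278, 0.961, -0.0], [-0.001, 0.0, -1.0]]
force: [-0.3, 0.1, -0.1]
width: 0.0438
gripper_force: 0.0
```

```bash
python3 -c "
from h import *
go(.5137,-.2234,.048)
cv2.imwrite('pics/s1.png',cv2.resize(get_image('side')[110:260,240:440,::-1],(800,600)))"
```

```text
t 3.225 pos [ 0.514  -0.2219  0.1233] w 0.043763289606474895 f [-0.33  0.09 -0.07]
cm tool: [-0.01 -0.15  7.53] tooly ang 73.85612680302165 tz [ 8.e-04 -2.e-04 -1.e+00]
```

View pics/s1.png

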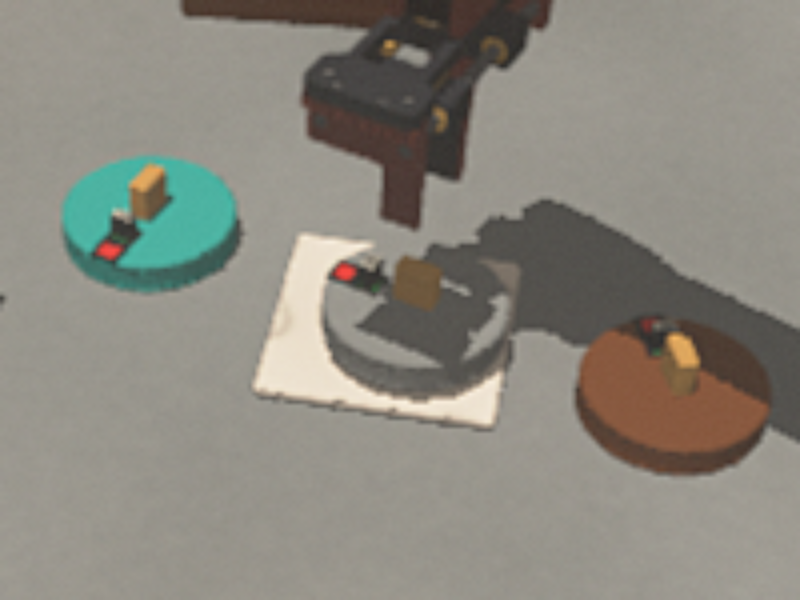

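The near finger tip at (400,225) hangs above the handle (415,282) and lines up with it along the cover's x. Next I descend and grip.

servo_tool(
  linear=[
    [0, -0.15, 2],
    [0, 0, 2],
    [0, 0, 2],
    [0, 0, 1],
    [0, 0, 0.4],
  ],
  roll=[0, 0, 0, 0, 0],
)

```text
time: 3.9
ee_pos: [0.5134, -0.2233, 0.0487]
orientation: [[-0.961, 0.278, 0.0], [0.278, 0.961, -0.0], [-0.0, 0.0, -1.0]]
force: [0.7, 0.2, 0.5]
width: 0.044
gripper_force: 0.0
```

servo_tool(
  linear=[
    [0, 0, 0],
    [0, 0, 0],
    [0, 0, 0],
    [0, 0, 0],
    [0, 0, 0],
  ],
  roll=[0, 0, 0, 0, 0],
  jaw=255,
  squeeze=25,
)

```text
time: 4.53
ee_pos: [0.5135, -0.2236, 0.0491]
orientation: [[-0.96, 0.278, 0.001], [0.278, 0.96, -0.0], [-0.001, -0.0, -1.0]]
force: [-0.6, -0.2, 5.1]
width: 0.0139
gripper_force: 25.0
```

servo_tool(
  linear=[
    [0, 0, -0.5],
    [0, 0, -1],
    [0, 0, -2.5],
    [0, 0, -3],
    [0, 0, -3],
  ],
  roll=[0, 0, 0, 0, 0],
)

```text
time: 5.15
ee_pos: [0.5129, -0.223, 0.1498]
orientation: [[-0.961, 0.278, -0.0], [0.278, 0.961, 0.0], [0.001, 0.0, -1.0]]
force: [-0.1, -0.5, -3.2]
width: 0.0139
gripper_force: 25.0
```

servo_tool(
  linear=[
    [0, 0, -2],
    [0, 0, -1],
    [0, 0, -0.5],
    [0, 0, 0],
    [0, 0, 0],
  ],
  roll=[0, 0, 0, 0, 0],
)

```text
time: 5.78
ee_pos: [0.5128, -0.2231, 0.1829]
orientation: [[-0.961, 0.278, -0.001], [0.278, 0.961, 0.0], [0.001, -0.0, -1.0]]
force: [0.5, -0.3, -3.1]
width: 0.0142
gripper_force: 25.0
```

```bash
python3 -c "
from h import *
go(.5066,.1803,.184)"
```

```text
t 5.775 pos [ 0.5128 -0.2231  0.1829] w 0.01422401884719777 f [ 0.53 -0.35 -3.08]
cm tool: [11.82 38.57 -0.1 ] tooly ang 73.8481433980885 tz [-1.3e-03  3.0e-04 -1.0e+00]
```

servo_tool(
  linear=[
    [0.3, 1, 0],
    [0.6, 2, 0],
    [1, 3.2, 0],
    [1.2, 4, 0],
    [1.2, 4, 0],
  ],
  roll=[0, 0, 0, 0, 0],
)

```text
time: 6.4
ee_pos: [0.511, -0.073, 0.1834]
orientation: [[-0.961, 0.278, -0.0], [0.278, 0.961, 0.0], [0.0, 0.0, -1.0]]
force: [1.1, 0.2, -2.9]
width: 0.0138
gripper_force: 25.0
```

servo_tool(
  linear=[
    [1.2, 4, 0],
    [1.2, 4, 0],
    [1.2, 4, 0],
    [1.2, 4, 0],
    [1.1, 3.3, 0],
  ],
  roll=[0, 0, 0, 0, 0],
)

```text
time: 7.02
ee_pos: [0.5077, 0.1294, 0.1834]
orientation: [[-0.961, 0.277, -0.001], [0.277, 0.961, 0.0], [0.001, 0.0, -1.0]]
force: [-0.4, 0.1, -2.8]
width: 0.0136
gripper_force: 25.0
```

servo_tool(
  linear=[
    [0.8, 2.5, 0],
    [0.5, 1.5, 0],
    [0.3, 0.8, 0],
    [0.1, 0.3, 0],
    [0, 0, 0],
  ],
  roll=[0, 0, 0, 0, 0],
)

```text
time: 7.65
ee_pos: [0.5064, 0.1799, 0.1837]
orientation: [[-0.96, 0.279, 0.0], [0.279, 0.96, -0.0], [-0.0, -0.0, -1.0]]
force: [-1.0, 0.0, -2.4]
width: 0.0141
gripper_force: 25.0
```

```bash
python3 -c "
from h import *
go(.5066,.1803,.184)
a=get_image('top')[200:320,160:280,::-1];b=get_image('side')[220:370,230:380,::-1]
cv2.imwrite('pics/s2.png',np.hstack([cv2.resize(a,(400,400),interpolation=0),cv2.resize(b,(400,400),interpolation=0)]))"
```

```text
t 7.65 pos [0.5064 0.1799 0.1837] w 0.01413228164329263 f [-1.01  0.03 -2.4 ]
cm tool: [-0.01  0.04 -0.03] tooly ang 73.79961631262486 tz [ 1.e-04 -2.e-04 -1.e+00]
```

View pics/s2.png

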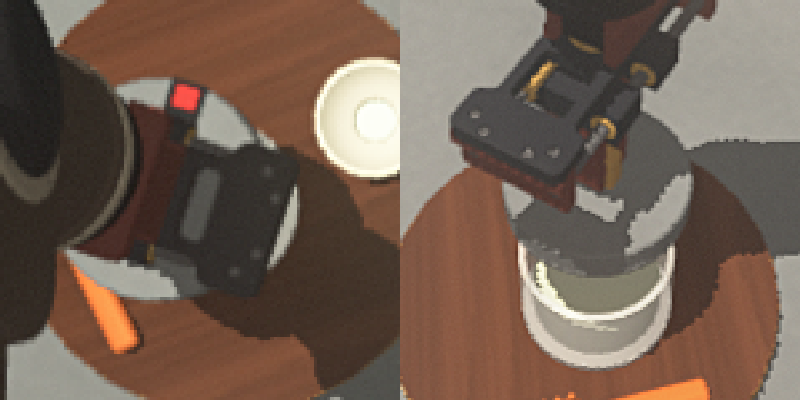

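The cover is held level over the pot, with the red field at about (215.5, 229.4) in the full top image. I'll cross-check the centring with it.

```bash
python3 -c "
from h import *
i=cv2.cvtColor(get_image('top'),cv2.COLOR_RGB2HSV)
c,a,P=blob(i,(200,215,35,30),(0,150,120),(8,255,255));r=ray('top',[c],.1786)[0,:2];print(c,a,r,'centre est',r-[.0472,-.0137])"
```

```text
[215.23636364 228.74545455] 55 [0.55447189 0.16593827] centre est [0.50727189 0.17963827]
```

servo_tool(
  linear=[
    [0, 0.03, 0.5],
    [0, 0, 1],
    [0, 0, 1.3],
    [0, 0, 1],
    [0, 0, 0.7],
  ],
  roll=[0, 0, 0, 0, 0],
)

```text
time: 8.43
ee_pos: [0.506, 0.1808, 0.1376]
orientation: [[-0.961, 0.278, -0.001], [0.278, 0.961, -0.001], [0.001, -0.001, -1.0]]
force: [-0.1, 0.1, -2.5]
width: 0.0141
gripper_force: 25.0
```

servo_tool(
  linear=[
    [0, 0, 0.3],
    [0, 0, 0.2],
    [0, 0, 0.1],
    [0, 0, 0.1],
    [0, 0, 0],
  ],
  roll=[0, 0, 0, 0, 0],
)

```text
time: 9.05
ee_pos: [0.5064, 0.181, 0.1317]
orientation: [[-0.961, 0.278, 0.0], [0.278, 0.961, 0.0], [-0.0, 0.0, -1.0]]
force: [-0.4, 0.6, -2.3]
width: 0.0134
gripper_force: 25.0
```

servo_tool(
  linear=[
    [0, 0, 0.1],
    [0, 0, 0.1],
    [0, 0, 0.1],
    [0, 0, 0],
    [0, 0, 0],
  ],
  roll=[0, 0, 0, 0, 0],
)

```text
time: 9.68
ee_pos: [0.5063, 0.1809, 0.1286]
orientation: [[-0.961, 0.278, -0.0], [0.278, 0.961, -0.0], [0.0, -0.0, -1.0]]
force: [0.5, 0.2, -3.5]
width: 0.0139
gripper_force: 25.0
```

servo_tool(
  linear=[
    [0, 0, 0.1],
    [0, 0, 0.1],
    [0, 0, 0.1],
    [0, 0, 0],
    [0, 0, 0],
  ],
  roll=[0, 0, 0, 0, 0],
)

```text
time: 10.3
ee_pos: [0.5064, 0.1809, 0.1257]
orientation: [[-0.961, 0.278, 0.0], [0.278, 0.961, 0.0], [-0.0, 0.0, -1.0]]
force: [-0.2, -0.3, -3.0]
width: 0.0142
gripper_force: 25.0
```

servo_tool(
  linear=[
    [0, 0, 0.1],
    [0, 0, 0.05],
    [0, 0, 0.05],
    [0, 0, 0],
    [0, 0, 0],
  ],
  roll=[0, 0, 0, 0, 0],
)

```text
time: 10.92
ee_pos: [0.5063, 0.1809, 0.1237]
orientation: [[-0.961, 0.278, 0.0], [0.278, 0.961, 0.0], [-0.0, 0.0, -1.0]]
force: [0.4, 1.1, -2.5]
width: 0.0137
gripper_force: 25.0
```

servo_tool(
  linear=[
    [0, 0, 0.07],
    [0, 0, 0.05],
    [0, 0, 0],
    [0, 0, 0],
    [0, 0, 0],
  ],
  roll=[0, 0, 0, 0, 0],
)

```text
time: 11.55
ee_pos: [0.5064, 0.181, 0.1231]
orientation: [[-0.961, 0.278, 0.0], [0.278, 0.961, 0.001], [-0.0, 0.001, -1.0]]
force: [-2.5, -0.8, 5.4]
width: 0.0141
gripper_force: 25.0
```

servo_tool(
  linear=[
    [0, 0, 0.05],
    [0, 0, 0.03],
    [0, 0, 0],
    [0, 0, 0],
    [0, 0, 0],
  ],
  roll=[0, 0, 0, 0, 0],
)

```text
time: 12.18
ee_pos: [0.5064, 0.181, 0.123]
orientation: [[-0.961, 0.278, 0.0], [0.278, 0.961, 0.001], [0.0, 0.001, -1.0]]
force: [-5.4, -1.3, 14.4]
width: 0.014
gripper_force: 25.0
```

It seated at the predicted height (TCP 0.1230). Next I unload, release, and slide along to the lock grip at the same level.

servo_tool(
  linear=[
    [0, 0, -0.08],
    [0, 0, 0],
    [0, 0, 0],
  ],
  roll=[0, 0, 0],
)

```text
time: 12.55
ee_pos: [0.5064, 0.181, 0.123]
orientation: [[-0.961, 0.278, 0.0], [0.278, 0.961, 0.0], [0.0, 0.0, -1.0]]
force: [-3.5, -1.1, 7.6]
width: 0.0136
gripper_force: 25.0
```

servo_tool(
  linear=[
    [0, 0, 0],
    [0, 0, 0],
    [0, 0, 0],
    [0, 0, 0],
  ],
  roll=[0, 0, 0, 0],
  jaw=140,
)

```text
time: 13.05
ee_pos: [0.5063, 0.1809, 0.1223]
orientation: [[-0.961, 0.278, -0.0], [0.278, 0.961, -0.0], [0.0, -0.0, -1.0]]
force: [0.4, 0.3, -0.3]
width: 0.0396
gripper_force: 0.0
```

servo_tool(
  linear=[
    [-0.6, 0, 0],
    [-1, 0, 0],
    [-1, 0, 0],
    [-0.5, 0, 0],
    [0, 0, 0],
  ],
  roll=[0, 0, 0, 0, 0],
)

```text
time: 13.68
ee_pos: [0.5365, 0.1719, 0.1223]
orientation: [[-0.96, 0.279, -0.0], [0.279, 0.96, -0.0], [-0.0, -0.0, -1.0]]
force: [0.5, 0.4, 0.2]
width: 0.0393
gripper_force: 0.0
```

```bash
python3 -c "
from h import *
c=np.array([.5064,.181])+.031*np.array([.9605,-.278])
go(*c,.120)
a=get_image('top')[200:320,160:280,::-1];b=get_image('side')[220:370,230:380,::-1]
cv2.imwrite('pics/s3.png',np.hstack([cv2.resize(a,(400,400),interpolation=0),cv2.resize(b,(400,400),interpolation=0)]))"
```

```text
t 13.675 pos [0.5365 0.1719 0.1223] w 0.03926985442731631 f [0.52 0.39 0.2 ]
cm tool: [0.04 0.03 0.23] tooly ang 73.81691797655107 tz [-0.e+00 -3.e-04 -1.e+00]
```

View pics/s3.png

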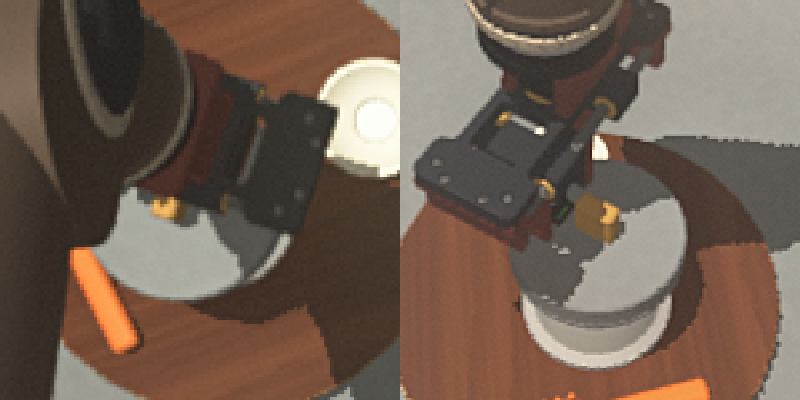

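The cover sits level on the pot, the handle at (600,220) is free, and the fingers are around the lock grip. I'll pinch the grip lightly and slide it.

servo_tool(
  linear=[
    [0, 0, 0.2],
    [0, 0, 0],
    [0, 0, 0],
    [0, 0, 0],
    [0, 0, 0],
  ],
  roll=[0, 0, 0, 0, 0],
  jaw=255,
  squeeze=6,
)

```text
time: 14.4
ee_pos: [0.536, 0.1724, 0.1205]
orientation: [[-0.961, 0.278, -0.0], [0.278, 0.961, 0.0], [0.0, 0.0, -1.0]]
force: [0.4, 0.8, 0.6]
width: 0.0139
gripper_force: 6.0
```

servo_tool(
  linear=[
    [-0.2, 0, 0],
    [-0.3, 0, 0],
    [-0.3, 0, 0],
    [-0.3, 0, 0],
    [-0.3, 0, 0],
  ],
  roll=[0, 0, 0, 0, 0],
)

```text
time: 15.02
ee_pos: [0.5498, 0.1684, 0.1204]
orientation: [[-0.961, 0.278, 0.0], [0.278, 0.961, 0.0], [0.0, 0.0, -1.0]]
force: [-1.0, 1.2, 0.1]
width: 0.0139
gripper_force: 6.0
```

servo_tool(
  linear=[
    [-0.2, 0, 0],
    [-0.1, 0, 0],
    [0, 0, 0],
    [0, 0, 0],
  ],
  roll=[0, 0, 0, 0],
)

```text
time: 15.52
ee_pos: [0.5524, 0.1676, 0.1204]
orientation: [[-0.961, 0.278, 0.0], [0.278, 0.961, 0.0], [-0.0, 0.0, -1.0]]
force: [-0.5, 0.1, 0.8]
width: 0.0138
gripper_force: 6.0
```

servo_tool(
  linear=[
    [-0.05, 0, 0],
    [-0.05, 0, 0],
    [-0.03, 0, 0],
    [0, 0, 0],
  ],
  roll=[0, 0, 0, 0],
)

```text
time: 16.02
ee_pos: [0.5537, 0.1671, 0.1204]
orientation: [[-0.961, 0.278, -0.0], [0.278, 0.961, -0.0], [0.0, -0.0, -1.0]]
force: [-1.2, 0.9, 1.6]
width: 0.014
gripper_force: 6.0
```

servo_tool(
  linear=[
    [-0.05, 0, 0],
    [-0.03, 0, 0],
    [0, 0, 0],
  ],
  roll=[0, 0, 0],
)

```text
time: 16.4
ee_pos: [0.5543, 0.167, 0.1204]
orientation: [[-0.961, 0.278, -0.0], [0.278, 0.961, -0.0], [0.0, -0.0, -1.0]]
force: [-3.4, 0.8, 0.9]
width: 0.0136
gripper_force: 6.0
```

servo_tool(
  linear=[
    [0, 0, 0],
    [0, 0, 0],
    [0, 0, 0],
  ],
  roll=[0, 0, 0],
  jaw=140,
)

```text
time: 16.77
ee_pos: [0.5548, 0.1668, 0.1205]
orientation: [[-0.961, 0.278, 0.001], [0.278, 0.961, -0.0], [-0.001, 0.0, -1.0]]
force: [-0.6, 0.3, 0.7]
width: 0.0383
gripper_force: 0.0
```

servo_tool(
  linear=[
    [0, 0, -1],
    [0, 0, -2.5],
    [0, 0, -2.5],
    [2.5, 0, -1],
    [2.5, 0, 0],
  ],
  roll=[0, 0, 0, 0, 0],
)

```text
time: 17.4
ee_pos: [0.5067, 0.181, 0.192]
orientation: [[-0.96, 0.279, 0.002], [0.279, 0.96, 0.001], [-0.002, 0.002, -1.0]]
force: [-0.2, -0.1, 0.2]
width: 0.0397
gripper_force: 0.0
```

```bash
python3 -c "
from h import *
go(.5064,.181,.123)
a=get_image('top')[200:320,160:280,::-1];b=get_image('side')[250:350,260:360,::-1]
cv2.imwrite('pics/s4.png',np.hstack([cv2.resize(a,(400,400),interpolation=0),cv2.resize(b,(400,400),interpolation=0)]))"
```

```text
t 17.4 pos [0.5067 0.181  0.192 ] w 0.039688903722840306 f [-0.18 -0.09  0.19]
cm tool: [ 0.04 -0.02  6.9 ] tooly ang 73.81160643613687 tz [ 0.0022  0.0012 -1.    ]
```

View pics/s4.png

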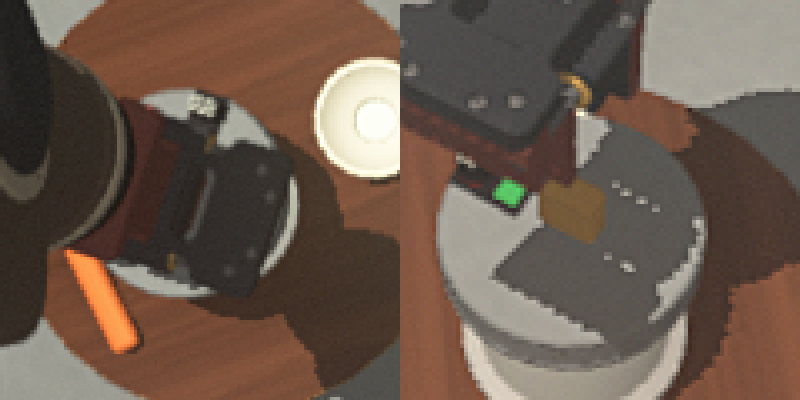

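The green field is bared at (510,192), the grip is at the rim, and I felt the end stop at about 3.4 N. Now I regrip the handle.

servo_tool(
  linear=[
    [0, 0, 2],
    [0, 0, 2.5],
    [0, 0, 1.5],
    [0, 0, 0.8],
    [0, 0, 0.1],
  ],
  roll=[0, 0, 0, 0, 0],
)

```text
time: 18.12
ee_pos: [0.5067, 0.1807, 0.1213]
orientation: [[-0.96, 0.278, -0.0], [0.278, 0.96, -0.0], [0.0, -0.0, -1.0]]
force: [-0.0, -0.4, -0.1]
width: 0.0396
gripper_force: 0.0
```

servo_tool(
  linear=[
    [0, 0, 0],
    [0, 0, 0],
    [0, 0, 0],
    [0, 0, 0],
    [0, 0, 0],
  ],
  roll=[0, 0, 0, 0, 0],
  jaw=255,
  squeeze=25,
)

```text
time: 18.75
ee_pos: [0.5066, 0.181, 0.1218]
orientation: [[-0.961, 0.278, 0.0], [0.278, 0.961, 0.0], [-0.0, 0.0, -1.0]]
force: [-0.8, -0.6, 4.4]
width: 0.014
gripper_force: 25.0
```

servo_tool(
  linear=[
    [0, 0, -0.1],
    [0, 0, -0.2],
    [0, 0, -0.3],
    [0, 0, -0.4],
    [0, 0, 0],
  ],
  roll=[0, 0, 0, 0, 0],
)

```text
time: 19.38
ee_pos: [0.5067, 0.181, 0.1318]
orientation: [[-0.961, 0.278, 0.001], [0.278, 0.961, 0.0], [-0.0, 0.001, -1.0]]
force: [-0.8, -0.1, -1.9]
width: 0.014
gripper_force: 25.0
```

servo_tool(
  linear=[
    [0, 0, -0.8],
    [0, 0, -1.2],
    [0, 0, -1.5],
    [0, 0, -1.5],
    [0, 0, -1],
  ],
  roll=[0, 0, 0, 0, 0],
)

```text
time: 20.0
ee_pos: [0.5068, 0.1811, 0.1929]
orientation: [[-0.961, 0.278, 0.001], [0.278, 0.961, 0.001], [-0.001, 0.001, -1.0]]
force: [0.3, -0.6, -2.5]
width: 0.014
gripper_force: 25.0
```

servo_tool(
  linear=[
    [0, 0, -0.6],
    [0, 0, -0.4],
    [0, 0, 0],
    [0, 0, 0],
    [0, 0, 0],
  ],
  roll=[0, 0, 0, 0, 0],
)

```text
time: 20.62
ee_pos: [0.5062, 0.1808, 0.2011]
orientation: [[-0.961, 0.278, -0.001], [0.278, 0.961, -0.0], [0.0, -0.001, -1.0]]
force: [0.5, 0.9, -3.4]
width: 0.0139
gripper_force: 25.0
```

```bash
python3 -c "
from h import *
go(.5064,.181,.202)
a=get_image('top')[180:340,150:310,::-1];b=get_image('side')[230:390,220:380,::-1]
cv2.imwrite('pics/s5.png',np.hstack([cv2.resize(a,(400,400),interpolation=0),cv2.resize(b,(400,400),interpolation=0)]))"
```

```text
t 20.625 pos [0.5062 0.1808 0.2011] w 0.013943525415614125 f [ 0.49  0.92 -3.38]
cm tool: [-0.01  0.02 -0.09] tooly ang 73.85502899154639 tz [-6.e-04 -4.e-04 -1.e+00]
```

View pics/s5.png

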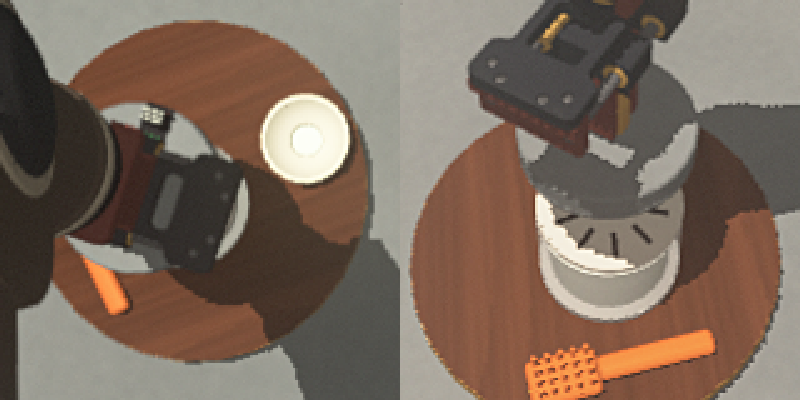

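The vented inner lid is seated level on the pot (slots around (615,235)). The cover hangs alone 8 cm above it, and the dish and brush have not moved. I'm handing the job in.

```bash
python3 -c "
from rig import *
print(finish_job())"
```

```text
the job is handed in; nothing more can be done
None
```

The job is handed in at about 21 s. The inner lid is seated in the pot, the lock is fully open, and the cover is held still and level about 8 cm above where it sat. In the last picture the dish and brush were where they started.

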